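Transfer the fitted bungs to the carrying tray in reverse order

TASK

Each bung on the long board was reamed to fit one cask, and its place in the row is the only record of which. Move all four bungs into the pockets of the empty carrying tray in reverse order, counted from the brass stud that marks one end of each rack: the bung nearest the stud on the board goes into the tray pocket farthest from the tray's stud, the second nearest into the second farthest, and so on. Leave every bung standing upright, foot down on the floor of its pocket, and let go of.

Things in the scene. Friction and masses are not known exactly. Their poses are not given: they have to be found in the camera images.
- board: The full rack, fixed: dark board 76 x 324 x 10 mm carrying four pocket blocks in a row, one bung in each. Origin: centre of its underside, on the bench; y along the row, z up. Blocks at y = -99, -33, 33, 99 mm, x = 0. Brass stud (20 mm across, 8 mm high) on the end at y = +147 mm, so the block at y = +99 is nearest to it. Lies left or right of the tray, turned any way.
- tray: The empty rack, fixed: one-piece wooden tray 76 x 324 x 18 mm with four round pockets (55 mm across, grey felt floor 13 mm and rim 18 mm above the bench) in a row and dark ends. Origin: centre of its underside, on the bench; y along the row, z up. Pockets at y = -99, -33, 33, 99 mm, x = 0. Brass stud (20 mm across, 8 mm high) on the end at y = +147 mm. Turned any way.
- bung_50: Loose tapered wooden bung, the widest: 50 mm across its top, narrower at its foot, 34 mm high, about 35 g. Origin: centre of its underside; z up along its axis. Which block it stands in differs from start to start (so for all four bungs).
- bung_44: Loose tapered wooden bung of middle size: 44 mm across its top, 32 mm high, about 35 g. Origin: centre of its underside; z up along its axis.
- bung_38: Loose tapered wooden bung, small and low: 38 mm across its top, 30 mm high, about 35 g. Origin: centre of its underside; z up along its axis.
- bung_tall: Loose tall slim bung of redder wood: 36 mm across its top, 31 mm at its foot, 48 mm high, about 30 g. Origin: centre of its underside; z up along its axis.
- block_50: Fixed square wooden block, 64 x 64 x 13 mm, on the board; its round felt-floored pocket (55 mm across, 5 mm deep) holds the 50 mm bung at the start. The block stays when the bung is taken; the four look alike. Origin: centre of its underside, 10 mm above the bench; pocket floor 8 mm and block top 13 mm above the origin. Axes parallel to the board's.
- block_44: Fixed square wooden block, 64 x 64 x 13 mm, on the board; its round felt-floored pocket (55 mm across, 5 mm deep) holds the 44 mm bung at the start. The block stays when the bung is taken; the four look alike. Origin: centre of its underside, 10 mm above the bench; pocket floor 8 mm and block top 13 mm above the origin. Axes parallel to the board's.
- block_38: Fixed square wooden block, 64 x 64 x 13 mm, on the board; its round felt-floored pocket (55 mm across, 5 mm deep) holds the 38 mm bung at the start. The block stays when the bung is taken; the four look alike. Origin: centre of its underside, 10 mm above the bench; pocket floor 8 mm and block top 13 mm above the origin. Axes parallel to the board's.
- block_tall: Fixed square wooden block, 64 x 64 x 13 mm, on the board; its round felt-floored pocket (55 mm across, 5 mm deep) holds the tall slim bung at the start. The block stays when the bung is taken; the four look alike. Origin: centre of its underside, 10 mm above the bench; pocket floor 8 mm and block top 13 mm above the origin. Axes parallel to the board's.
Not all that is in view belongs to the job. Leave any blue or green look-alike of the bung_38 alone. What is shaped like the bung_50 but turquoise is not meant.

How it is judged:
By the outcome, as a careful person would: the job done as asked, in the order asked, and still so for the second after the job is handed in, with the robot touching nothing.
It also fails if it takes over 144 s, if anything falls off the work surface, if the arm or the gripper's body presses on something with over 40 N, if the wrist force passes 120 N, or if a joint passes its speed limit or range.

ROBOT

A 6-joint arm with a two-finger parallel gripper is mounted at the origin on a cart in front of the work surface, level with it; the furniture and walls round the work are solid. World frame = base frame: x ahead of the robot, y to its left, z up, the work surface at z = 0. Lengths are in m, angles in rad, forces in N, time in s.
With the tool pointing down it reaches from about 0.35 to 0.875 m from the base axis. Payload 15.5 kg.
Tool frame: the origin (TCP) lies on the centre line of the jaws, within the pads' length; the fingertips stand 14 mm ahead of it and the grasp point (between the pads) lies 5 mm behind it (bot.tip_reach is the distance from the TCP to the fingertips, in m); z points along the fingers, y is the line along which they close (so a half turn about z gives the same grasp; the last joint's range is limited). The gripper opens to 85 mm and grips with 20 to 120 N. Pads are 22 mm wide; open, the fingers measure 114 mm over their backs; the gripper's body (76 mm by 85 mm) begins 54 mm behind the grasp point. The pads swing forward as they close: fully open they stand 13 mm farther back than shut.
Start: joints at [-1.433, 0.494, 1.345, -0, 1.302, -0.096], TCP at [0.145, -0.608, 0.245] pointing down, gripper open.
Joint ranges: [-2.91, 2.91], [-0.82, 2.16], [0.22, 2.67], [-1.22, 4.37], [0.12, 2.79], [-3.08, 3.08]. Speed limits (rad/s): [1.89, 1.89, 2.57, 3.01, 3.01, 3.01].

INTERFACE

Orientations are given as a 3x3 rotation matrix whose columns are the frame's x, y, z axes.
In Python, from workcell import bot gives the robot as it stands.
- The arm moves only by the tool play_rows, never from a script. Its argument "rows" is a list of rows, each an object of numbers: "tx", "ty", "tz": the shift along the tool's x, y, z in m; "rx", "ry", "rz": the turn, a rotation vector about the tool's x, y, z in units of 10 degrees (1.0 is 10 degrees); "hand": the finger opening in m, from 0 to 0.0854. In form: [{"tx": .., "ty": .., "tz": .., "rx": .., "ry": .., "rz": .., "hand": ..}, ...]. A call has 1 to 10 rows; each row is the pose to reach, as a shift and turn from the pose commanded when the call began, along the tool's axes at that moment; what a row does not reach only later rows make up. A row lasts 1/8 s, in which the tool goes at most 62.5 mm and 10.7 degrees, less where a joint would pass 70% of its speed; a pose out of reach is approached as far as the arm can. A call with a gripper value outside its range is refused whole. The fingers move at their own pace and stop on an object; "force" is the grip in N (left out, the last holds). Time passes only in rows, so rows that repeat a pose let the fingers close. It gives the time, the measured TCP pose, the force, the opening and the grip force at its end, in the units of the state.
- bot.sense(): the state, without advancing time (a new reading comes with each control period).
- bot.camera(name): name is "side" or "top" or "wrist"; returns a dict with "color" (480x640x3 uint8, red, green, blue), "z_map" (480x640 float32, m along the optical axis (not along the pixel's ray), 0 where there is no reading), "fx", "fy", "cx", "cy" (pixels), "cam_to_world" (4x4, takes a point from camera to world coordinates). Camera axes: x right, y up, looking along -z (the intrinsics and any distortion apply to the point x, -y, -z); pixel columns grow to the right and rows downward; lengths in m; the calibration is good to about 2 mm. A picture is of the moment at which its call begins.
- bot.finish_job(): hands the job in; it is judged then, once.
The state is a dict: "time": time; "qpos": joint angles; "joint_velocities": joint speeds; "joint_torque": joint torques, N m; "ee_pos": TCP position; "tcp_rot": TCP orientation; "wrist_force": force on the tool from outside, world axes, zero at the start; "ft_torque": the same for the moment, N m; "grip_width": opening from 0.0 (shut) to 1.0 (fully open); "grasp_force": force on a finger pad.
Only numpy, scipy, OpenCV 4.12 (cv2) and the standard library are available. Lean on these libraries where they do the work, as an engineer would, in place of code of your own. Each camera call takes 0.05 s, during which the arm holds its last target. There are 200 camera calls.

## Working session

There is one attempt and no reset: what is moved stays moved. The work goes in short steps, Python scripts to look and compute and a tool call to move; the robot and the scene stay as the last step left them, time stands still between calls to the robot, and variables do not carry over. Pictures are saved under pics/ and viewed, at most 14 in all, crops included, and the job is handed in when it is done.

Besides the shell and the picture viewer there is one more tool, called by a JSON object that holds its "op" and its "data", one argument or row to a line. play_rows: Moves the arm, as the interface text tells. Its arguments: {"type":"object","properties":{"rows":{"type":"array"},"force":{"type":"number"}},"required":["rows"]}

```bash
mkdir -p pics; ls
python3 - <<'E'
from workcell import bot
import cv2,numpy as np
s=bot.sense();print(s['time'],s['ee_pos'],s['tcp_rot'],s['grip_width'],bot.tip_reach)
for n in('top','side'):
    c=bot.camera(n);cv2.imwrite(f'pics/{n}0.png',c['color'][:,:,::-1]);np.savez(f'{n}0.npz',**c)
    print(n,c['fx'],c['fy'],c['cx'],c['cy'],c['cam_to_world'].round(3).tolist(),[k for k in c])
E
```

```text
pics
0.0 [ 0.14472697 -0.60764243  0.24467285] [[ 9.72798525e-01  2.31652759e-01 -1.71277143e-04]
 [ 2.31652790e-01 -9.72797730e-01  1.24992846e-03]
 [ 1.22931361e-04 -1.25560539e-03 -9.99999204e-01]] 1.0051088736072606 0.014
top 553.1492403196746 553.1492403196746 313.85931109993317 232.75101219265758 [[0.019, 0.997, -0.072, 0.43], [-1.0, 0.019, -0.002, 0.012], [-0.0, 0.072, 0.997, 1.439], [0.0, 0.0, 0.0, 1.0]] ['color', 'z_map', 'fx', 'fy', 'cx', 'cy', 'cam_to_world']
side 493.86220015558825 493.86220015558825 311.79095124368524 235.5639698995609 [[-1.0, -0.011, -0.004, 0.511], [0.002, -0.494, 0.87, 0.884], [-0.012, 0.87, 0.494, 0.532], [0.0, 0.0, 0.0, 1.0]] ['color', 'z_map', 'fx', 'fy', 'cx', 'cy', 'cam_to_world']
```

View pics/top0.png

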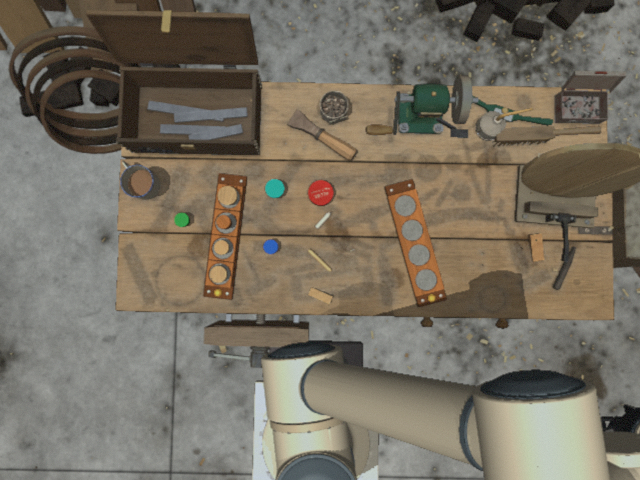

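View pics/side0.png

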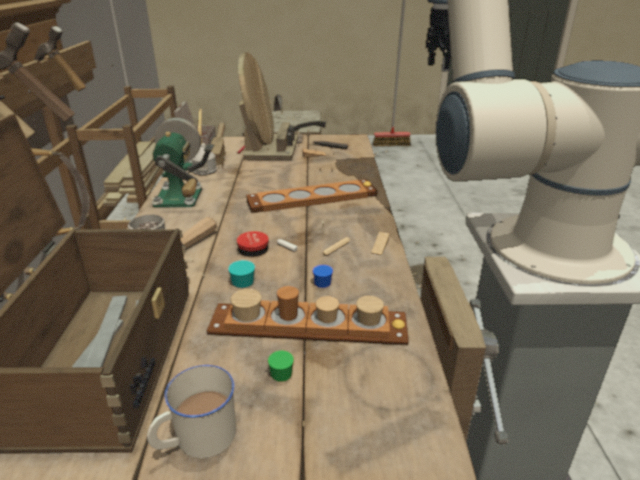

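```bash
cat > h.py <<'E'
import numpy as np,cv2
def ray(c,u,v,z):
    T=c['cam_to_world'];d=np.array([(u-c['cx'])/c['fx'],-(v-c['cy'])/c['fy'],-1.]);d=T[:3,:3]@d;o=T[:3,3]
    return o+d*(z-o[2])/d[2]
def cloud(c):
    v,u=np.mgrid[:480,:640];z=c['z_map'];T=c['cam_to_world']
    P=np.stack([(u-c['cx'])/c['fx']*z,-(v-c['cy'])/c['fy']*z,-z],-1)
    return P@T[:3,:3].T+T[:3,3]
E
python3 - <<'E'
import numpy as np,cv2
from h import *
c=dict(np.load('top0.npz'));P=cloud(c);Z=P[...,2];hsv=cv2.cvtColor(c['color'],cv2.COLOR_RGB2HSV)
print('table',np.median(Z[200:230,340:380]),'std',Z[200:230,340:380].std())
def blobs(m,z,x0,x1,y0,y1,amin):
    n,l,s,ce=cv2.connectedComponentsWithStats(m.astype(np.uint8))
    for i in range(1,n):
        if s[i,4]>=amin and x0<ce[i,0]<x1 and y0<ce[i,1]<y1:
            k=l==i; zz=np.median(Z[k]); print(ce[i].round(1),'box',s[i,:5],'hsv',np.median(hsv[k],0),'z',zz.round(4),'ray',ray(c,*ce[i],zz if z is None else z).round(4), 'diam mm',(2*np.sqrt(s[i,4]/np.pi)*(1.439-zz)/553*1e3).round(1))
print('tops');blobs(Z>.036,None,160,300,165,310,20)
print('felt');blobs((hsv[...,1]<45)&(hsv[...,2]>70),.013,380,450,180,310,100)
print('stud');blobs((hsv[...,0]>18)&(hsv[...,0]<32)&(hsv[...,1]>140)&(hsv[...,2]>130),None,195,450,175,310,12)
a=cv2.resize(c['color'][165:310,165:295],None,fx=4,fy=4,interpolation=cv2.INTER_CUBIC)[:580,:400]
b=cv2.resize(c['color'][165:310,375:460],None,fx=4,fy=4,interpolation=cv2.INTER_CUBIC)
cv2.imwrite('pics/crop1.png',np.hstack([a,b])[:,:,::-1])
E
```

```text
table -0.0005790181590594745 std 0.07195105542377828
tops
[271.9 188.9] box [265 184  14  13  39] hsv [ 86. 188. 169.] z 0.0377 ray [0.6419 0.1238 0.0377] diam mm 17.9
[226.6 195. ] box [217 186  20  19 305] hsv [ 18. 106. 180.] z 0.0521 ray [0.6221 0.2366 0.0521] diam mm 49.4
[223.1 221.5] box [216 215  16  14 172] hsv [ 13.  160.  162.5] z 0.0654 ray [0.5534 0.2412 0.0654] diam mm 36.8
[220.7 246.8] box [214 240  15  15 177] hsv [ 17. 113. 193.] z 0.0475 ray [0.4911 0.2482 0.0475] diam mm 37.8
[217.5 273.8] box [209 266  19  17 242] hsv [ 18. 105. 187.] z 0.05 ray [0.4232 0.2536 0.05  ] diam mm 44.1
felt
[404.7 205.3] box [395 196  20  20 311] hsv [ 30.  15. 135.] z 0.0132 ray [ 0.6094 -0.2197  0.013 ] diam mm 51.3
[411.6 229.9] box [402 220  20  20 317] hsv [ 33.  16. 135.] z 0.0134 ray [ 0.5458 -0.238   0.013 ] diam mm 51.8
[418.7 254.5] box [409 245  21  20 322] hsv [ 30.  16. 135.] z 0.0137 ray [ 0.4824 -0.2567  0.013 ] diam mm 52.2
[425.6 279.4] box [416 270  20  20 323] hsv [ 33.  15. 135.] z 0.0136 ray [ 0.4189 -0.2748  0.013 ] diam mm 52.3
stud
[217.3 292.1] box [214 289   7   7  40] hsv [ 21.5 162.  177. ] z 0.0163 ray [0.3763 0.2586 0.0163] diam mm 18.4
[431.  297.5] box [428 294   7   8  44] hsv [ 21.  161.5 176.5] z 0.024 ray [ 0.3735 -0.2867  0.024 ] diam mm 19.2
```

View pics/crop1.png

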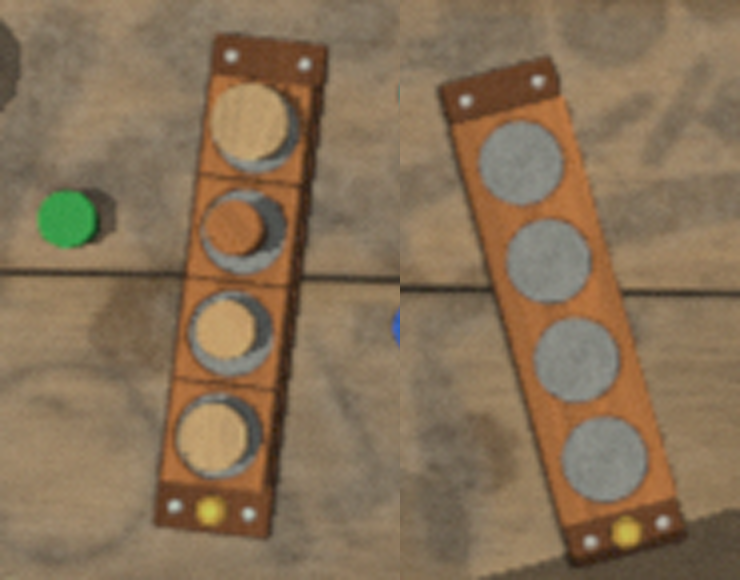

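Candidates (top-view pixels): wooden bungs 50 (227,195), tall (223,221), 38 (221,247) and 44 (217,274) stand on the board. The look-alikes are green (182,219), blue (272,246) and turquoise (275,189). The crop confirms the four wooden ones in blocks on the left. Both studs are at the robot-side ends, (217,292) on the board and (431,298) on the tray. From the stud, the order is 44, 38, tall, 50, so 44 goes to the far pocket, then 38, tall, and 50 to the near pocket.

```bash
cat > go.py <<'E'
import sys,numpy as np
from workcell import bot
# usage: go.py x y z yaw(deg of tool x in world)
def go(t,yaw,s=None):
    s=s or bot.sense();R=np.array(s['tcp_rot']);d=R.T@(np.array(t)-s['ee_pos'])
    cur=np.degrees(np.arctan2(R[1,0],R[0,0]))
    print('t',t,'shift',d.round(4),'rz',round((cur-yaw)/10,3))
if __name__=='__main__':
    a=list(map(float,sys.argv[1:]));s=bot.sense()
    print(round(s['time'],2),np.round(s['ee_pos'],4),np.round(s['qpos'],2),np.round(s['grip_width'],3),np.round(s['wrist_force'],1),np.round(s['grasp_force'],1))
    for i in range(0,len(a),4): go(a[i:i+3],a[i+3],s)
E
python3 go.py .46 -.2 .245 13.4  .4232 .2536 .16 -5.1
```

```text
0.1 [ 0.1448 -0.6077  0.2447] [-1.43  0.49  1.35  0.    1.3  -0.1 ] 0.998 [ 0.2  0.7 -0.1] 0.0
t [0.46, -0.2, 0.245] shift [ 4.011e-01 -3.236e-01  2.000e-04] rz -0.001
t [0.4232, 0.2536, 0.16] shift [ 0.4704 -0.7732  0.0857] rz 1.849
```

{"op": "play_rows", "data": {
  "rows": [
    {"tx": 0.4, "ty": -0.32, "tz": 0, "hand": 0.075},
    {"tx": 0.4, "ty": -0.32, "tz": 0, "hand": 0.075},
    {"tx": 0.4, "ty": -0.32, "tz": 0, "hand": 0.075},
    {"tx": 0.4, "ty": -0.32, "tz": 0, "hand": 0.075},
    {"tx": 0.4, "ty": -0.32, "tz": 0, "hand": 0.075},
    {"tx": 0.4, "ty": -0.32, "tz": 0, "hand": 0.075},
    {"tx": 0.4, "ty": -0.32, "tz": 0, "hand": 0.075},
    {"tx": 0.4, "ty": -0.32, "tz": 0, "hand": 0.075},
    {"tx": 0.4, "ty": -0.32, "tz": 0, "hand": 0.075},
    {"tx": 0.4, "ty": -0.32, "tz": 0, "hand": 0.075}
  ]
}}

```text
$.rows[0]: bad value
```

```bash
python3 go.py  .4232 .2536 .16 -5.1
```

```text
0.1 [ 0.1448 -0.6077  0.2447] [-1.43  0.49  1.35  0.    1.3  -0.1 ] 0.998 [ 0.2  0.7 -0.1] 0.0
t [0.4232, 0.2536, 0.16] shift [ 0.4704 -0.7732  0.0857] rz 1.849
```

{"op": "play_rows", "data": {
  "rows": [
    {"tx": 0.4, "ty": -0.32, "tz": 0.0, "rx": 0, "ry": 0, "rz": 0, "hand": 0.075},
    {"tx": 0.4, "ty": -0.32, "tz": 0.0, "rx": 0, "ry": 0, "rz": 0, "hand": 0.075},
    {"tx": 0.4, "ty": -0.32, "tz": 0.0, "rx": 0, "ry": 0, "rz": 0, "hand": 0.075},
    {"tx": 0.4, "ty": -0.32, "tz": 0.0, "rx": 0, "ry": 0, "rz": 0, "hand": 0.075},
    {"tx": 0.4, "ty": -0.32, "tz": 0.0, "rx": 0, "ry": 0, "rz": 0, "hand": 0.075},
    {"tx": 0.4, "ty": -0.32, "tz": 0.0, "rx": 0, "ry": 0, "rz": 0, "hand": 0.075},
    {"tx": 0.4, "ty": -0.32, "tz": 0.0, "rx": 0, "ry": 0, "rz": 0, "hand": 0.075},
    {"tx": 0.4, "ty": -0.32, "tz": 0.0, "rx": 0, "ry": 0, "rz": 0, "hand": 0.075},
    {"tx": 0.4, "ty": -0.32, "tz": 0.0, "rx": 0, "ry": 0, "rz": 0, "hand": 0.075}
  ]
}}

```text
time: 1.23
ee_pos: [0.4613, -0.2011, 0.2451]
tcp_rot: [[0.972, 0.235, -0.0], [0.235, -0.972, 0.001], [0.0, -0.001, -1.0]]
wrist_force: [-0.7, -0.3, 0.4]
grip_width: 0.877
grasp_force: 0.0
```

```bash
python3 go.py  .4232 .2536 .16 -5.1
```

```text
1.23 [ 0.4613 -0.2011  0.2451] [-0.53  0.32  1.64  0.    1.18  0.8 ] 0.877 [-0.7 -0.3  0.4] 0.0
t [0.4232, 0.2536, 0.16] shift [ 0.07   -0.4509  0.0854] rz 1.871
```

{"op": "play_rows", "data": {
  "rows": [
    {"tx": 0.07, "ty": -0.451, "tz": 0.085, "rx": 0, "ry": 0, "rz": 1.87, "hand": 0.075},
    {"tx": 0.07, "ty": -0.451, "tz": 0.085, "rx": 0, "ry": 0, "rz": 1.87, "hand": 0.075},
    {"tx": 0.07, "ty": -0.451, "tz": 0.085, "rx": 0, "ry": 0, "rz": 1.87, "hand": 0.075},
    {"tx": 0.07, "ty": -0.451, "tz": 0.085, "rx": 0, "ry": 0, "rz": 1.87, "hand": 0.075},
    {"tx": 0.07, "ty": -0.451, "tz": 0.085, "rx": 0, "ry": 0, "rz": 1.87, "hand": 0.075},
    {"tx": 0.07, "ty": -0.451, "tz": 0.085, "rx": 0, "ry": 0, "rz": 1.87, "hand": 0.075},
    {"tx": 0.07, "ty": -0.451, "tz": 0.085, "rx": 0, "ry": 0, "rz": 1.87, "hand": 0.075},
    {"tx": 0.07, "ty": -0.451, "tz": 0.085, "rx": 0, "ry": 0, "rz": 1.87, "hand": 0.075},
    {"tx": 0.07, "ty": -0.451, "tz": 0.085, "rx": 0, "ry": 0, "rz": 1.87, "hand": 0.075},
    {"tx": 0.07, "ty": -0.451, "tz": 0.085, "rx": 0, "ry": 0, "rz": 1.87, "hand": 0.075}
  ]
}}

```text
time: 2.48
ee_pos: [0.4234, 0.2501, 0.1602]
tcp_rot: [[0.996, -0.093, -0.0], [-0.093, -0.996, -0.0], [-0.0, 0.001, -1.0]]
wrist_force: [-0.9, -0.3, -0.2]
grip_width: 0.88
grasp_force: 0.0
```

```bash
python3 go.py  .4232 .2536 .042 -5.1
python3 - <<'E'
from workcell import bot
import cv2,numpy as np
from h import *
c=bot.camera('wrist');cv2.imwrite('pics/w1.png',c['color'][:,:,::-1]);np.savez('w1.npz',**c)
P=cloud(c);Z=P[...,2];m=((Z>.04)&(Z<.07)).astype(np.uint8)
n,l,s,ce=cv2.connectedComponentsWithStats(m)
for i in range(1,n):
    if s[i,4]>300: print(s[i],ce[i],np.median(P[l==i],0).round(4),P[l==i].min(0).round(3),P[l==i].max(0).round(3))
E
```

```text
2.48 [0.4234 0.2501 0.1602] [ 0.41  0.42  1.77 -0.    0.95  2.08] 0.88 [-0.9 -0.3 -0.2] 0.0
t [0.4232, 0.2536, 0.042] shift [-0.0005 -0.0036  0.1182] rz -0.021
[ 281    0   72   48 2624] [316.38833841  19.56516768] [0.5467 0.242  0.0647] [0.536 0.223 0.04 ] [0.557 0.259 0.067]
[ 286  100   64   66 3304] [317.74636804 132.74727603] [0.4912 0.2469 0.0468] [0.472 0.228 0.044] [0.509 0.265 0.049]
[ 285  210   69   67 3569] [319.35051835 243.26954329] [0.4243 0.2525 0.0487] [0.401 0.231 0.04 ] [0.445 0.274 0.051]
```

View pics/w1.png

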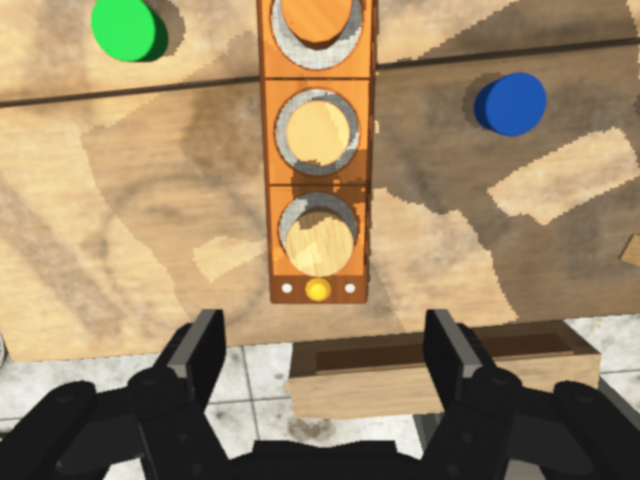

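Wrist view: bung 44 is at (319,243) beside the stud (318,290), with 38 at (318,133) and tall at (316,20). Measured positions agree with the top view within 1 mm.

{"op": "play_rows", "data": {
  "rows": [
    {"tx": 0.0, "ty": -0.001, "tz": 0.04, "rx": 0, "ry": 0, "rz": 0, "hand": 0.075},
    {"tx": 0.0, "ty": -0.001, "tz": 0.08, "rx": 0, "ry": 0, "rz": 0, "hand": 0.075},
    {"tx": 0.0, "ty": -0.001, "tz": 0.08, "rx": 0, "ry": 0, "rz": 0, "hand": 0.075}
  ]
}}

```text
time: 2.9
ee_pos: [0.4225, 0.2502, 0.0789]
tcp_rot: [[0.996, -0.094, -0.004], [-0.094, -0.996, -0.002], [-0.004, 0.002, -1.0]]
wrist_force: [1.6, -0.5, 0.4]
grip_width: 0.882
grasp_force: 0.0
```

```bash
python3 go.py  .4232 .253 .042 -5.2
```

```text
2.9 [0.4225 0.2502 0.0789] [ 0.41  0.56  1.84 -0.    0.75  2.08] 0.882 [ 1.6 -0.5  0.4] 0.0
t [0.4232, 0.253, 0.042] shift [ 0.0006 -0.0029  0.0369] rz -0.02
```

{"op": "play_rows", "data": {
  "rows": [
    {"tx": 0.0, "ty": -0.003, "tz": 0.02, "rx": 0, "ry": 0, "rz": 0, "hand": 0.075},
    {"tx": 0.0, "ty": -0.003, "tz": 0.037, "rx": 0, "ry": 0, "rz": 0, "hand": 0.075},
    {"tx": 0.0, "ty": -0.003, "tz": 0.037, "rx": 0, "ry": 0, "rz": 0, "hand": 0.075},
    {"tx": 0.0, "ty": -0.003, "tz": 0.037, "rx": 0, "ry": 0, "rz": 0, "hand": 0.03},
    {"tx": 0.0, "ty": -0.003, "tz": 0.037, "rx": 0, "ry": 0, "rz": 0, "hand": 0.03},
    {"tx": 0.0, "ty": -0.003, "tz": 0.037, "rx": 0, "ry": 0, "rz": 0, "hand": 0.03},
    {"tx": 0.0, "ty": -0.003, "tz": 0.037, "rx": 0, "ry": 0, "rz": 0, "hand": 0.03},
    {"tx": 0.0, "ty": -0.003, "tz": 0.037, "rx": 0, "ry": 0, "rz": 0, "hand": 0.03},
    {"tx": 0.0, "ty": -0.003, "tz": 0.037, "rx": 0, "ry": 0, "rz": 0, "hand": 0.03}
  ],
  "force": 40
}}

```text
time: 4.03
ee_pos: [0.4244, 0.255, 0.0446]
tcp_rot: [[0.996, -0.092, 0.002], [-0.092, -0.996, 0.001], [0.002, -0.001, -1.0]]
wrist_force: [-1.3, -2.5, 17.3]
grip_width: 0.477
grasp_force: 38.0
```

```bash
python3 go.py  .6094 -.2197 .16 16.1
python3 - <<'E'
from workcell import bot
import cv2
c=bot.camera('side');cv2.imwrite('pics/s1.png',cv2.resize(c['color'][240:400,180:440],None,fx=3,fy=3)[:,:,::-1])
E
```

```text
4.03 [0.4244 0.255  0.0446] [ 0.42  0.62  1.86 -0.    0.66  2.08] 0.477 [-1.3 -2.5 17.3] 38.0
t [0.6094, -0.2197, 0.16] shift [ 0.2282  0.4555 -0.1153] rz -2.14
```

View pics/s1.png

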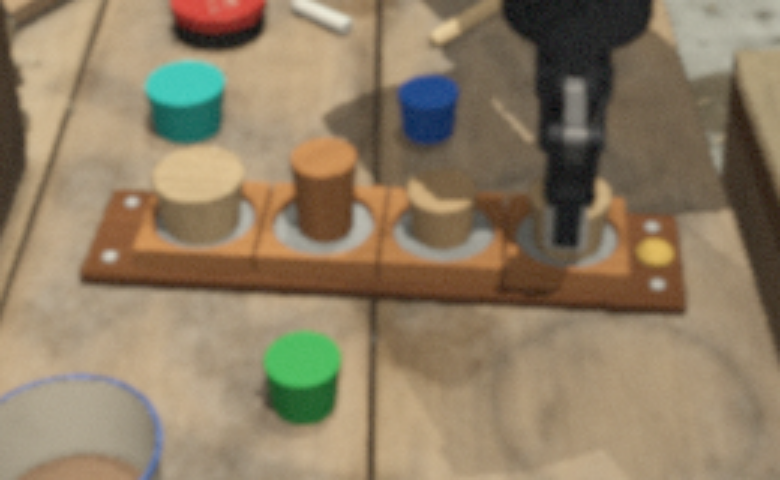

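The side crop shows the jaws closed on bung 44 next to the stud. The 17 N upward means the fingertips touch the block rim, so I'll grasp about 5 mm higher next time.

{"op": "play_rows", "data": {
  "rows": [
    {"tx": 0.0, "ty": 0.0, "tz": -0.06, "rx": 0, "ry": 0, "rz": 0, "hand": 0.03},
    {"tx": 0.0, "ty": 0.0, "tz": -0.115, "rx": 0, "ry": 0, "rz": 0, "hand": 0.03},
    {"tx": 0.229, "ty": 0.458, "tz": -0.115, "rx": 0, "ry": 0, "rz": -2.14, "hand": 0.03},
    {"tx": 0.229, "ty": 0.458, "tz": -0.115, "rx": 0, "ry": 0, "rz": -2.14, "hand": 0.03},
    {"tx": 0.229, "ty": 0.458, "tz": -0.115, "rx": 0, "ry": 0, "rz": -2.14, "hand": 0.03},
    {"tx": 0.229, "ty": 0.458, "tz": -0.115, "rx": 0, "ry": 0, "rz": -2.14, "hand": 0.03},
    {"tx": 0.229, "ty": 0.458, "tz": -0.115, "rx": 0, "ry": 0, "rz": -2.14, "hand": 0.03},
    {"tx": 0.229, "ty": 0.458, "tz": -0.115, "rx": 0, "ry": 0, "rz": -2.14, "hand": 0.03},
    {"tx": 0.229, "ty": 0.458, "tz": -0.115, "rx": 0, "ry": 0, "rz": -2.14, "hand": 0.03},
    {"tx": 0.229, "ty": 0.458, "tz": -0.115, "rx": 0, "ry": 0, "rz": -2.14, "hand": 0.03}
  ]
}}

```text
time: 5.32
ee_pos: [0.5981, -0.194, 0.1591]
tcp_rot: [[0.961, 0.277, 0.001], [0.277, -0.961, -0.0], [0.001, 0.0, -1.0]]
wrist_force: [0.6, 0.3, 0.7]
grip_width: 0.476
grasp_force: 40.7
```

```bash
python3 go.py  .6094 -.2197 .041 16.1
```

```text
5.33 [ 0.5981 -0.194   0.1591] [-0.41  0.59  1.43  0.    1.12  0.88] 0.476 [0.6 0.3 0.7] 40.7
t [0.6094, -0.2197, 0.041] shift [0.0037 0.0278 0.1181] rz -0.002
```

{"op": "play_rows", "data": {
  "rows": [
    {"tx": 0.0, "ty": 0.0, "tz": 0.03, "rx": 0, "ry": 0, "rz": 0, "hand": 0.03},
    {"tx": 0.0, "ty": 0.0, "tz": 0.06, "rx": 0, "ry": 0, "rz": 0, "hand": 0.03},
    {"tx": 0.0, "ty": 0.0, "tz": 0.06, "rx": 0, "ry": 0, "rz": 0, "hand": 0.03}
  ]
}}

```text
time: 5.7
ee_pos: [0.5964, -0.1915, 0.0971]
tcp_rot: [[0.961, 0.277, -0.003], [0.277, -0.961, 0.001], [-0.003, -0.002, -1.0]]
wrist_force: [-0.5, 0.5, -0.6]
grip_width: 0.472
grasp_force: 40.7
```

```bash
python3 go.py  .6094 -.2197 .041 16.1
```

```text
5.7 [ 0.5964 -0.1915  0.0971] [-0.41  0.66  1.49  0.    1.    0.88] 0.472 [-0.5  0.5 -0.6] 40.7
t [0.6094, -0.2197, 0.041] shift [0.0049 0.0309 0.056 ] rz -0.002
```

{"op": "play_rows", "data": {
  "rows": [
    {"tx": 0.005, "ty": 0.031, "tz": 0.0, "rx": 0, "ry": 0, "rz": 0, "hand": 0.03},
    {"tx": 0.005, "ty": 0.031, "tz": 0.0, "rx": 0, "ry": 0, "rz": 0, "hand": 0.03},
    {"tx": 0.005, "ty": 0.031, "tz": 0.025, "rx": 0, "ry": 0, "rz": 0, "hand": 0.03},
    {"tx": 0.005, "ty": 0.031, "tz": 0.045, "rx": 0, "ry": 0, "rz": 0, "hand": 0.03},
    {"tx": 0.005, "ty": 0.031, "tz": 0.056, "rx": 0, "ry": 0, "rz": 0, "hand": 0.03},
    {"tx": 0.005, "ty": 0.031, "tz": 0.0565, "rx": 0, "ry": 0, "rz": 0, "hand": 0.03},
    {"tx": 0.005, "ty": 0.031, "tz": 0.0565, "rx": 0, "ry": 0, "rz": 0, "hand": 0.03}
  ]
}}

```text
time: 6.58
ee_pos: [0.6115, -0.2203, 0.0427]
tcp_rot: [[0.961, 0.277, 0.001], [0.277, -0.961, -0.0], [0.001, 0.001, -1.0]]
wrist_force: [-0.8, 0.5, 0.3]
grip_width: 0.467
grasp_force: 40.7
```

```bash
python3 go.py  .6094 -.2197 .041 16.1
```

```text
6.58 [ 0.6115 -0.2203  0.0427] [-0.44  0.76  1.46  0.    0.92  0.85] 0.467 [-0.8  0.5  0.3] 40.7
t [0.6094, -0.2197, 0.041] shift [-0.0019 -0.0011  0.0017] rz 0.0
```

{"op": "play_rows", "data": {
  "rows": [
    {"tx": -0.002, "ty": -0.001, "tz": 0.002, "rx": 0, "ry": 0, "rz": 0, "hand": 0.03},
    {"tx": -0.002, "ty": -0.001, "tz": 0.002, "rx": 0, "ry": 0, "rz": 0, "hand": 0.03},
    {"tx": -0.002, "ty": -0.001, "tz": 0.002, "rx": 0, "ry": 0, "rz": 0, "hand": 0.05},
    {"tx": -0.002, "ty": -0.001, "tz": 0.002, "rx": 0, "ry": 0, "rz": 0, "hand": 0.075},
    {"tx": -0.002, "ty": -0.001, "tz": 0.002, "rx": 0, "ry": 0, "rz": 0, "hand": 0.075},
    {"tx": -0.002, "ty": -0.001, "tz": 0.002, "rx": 0, "ry": 0, "rz": 0, "hand": 0.075},
    {"tx": -0.002, "ty": -0.001, "tz": -0.02, "rx": 0, "ry": 0, "rz": 0, "hand": 0.075},
    {"tx": -0.002, "ty": -0.001, "tz": -0.07, "rx": 0, "ry": 0, "rz": 0, "hand": 0.075},
    {"tx": -0.002, "ty": -0.001, "tz": -0.118, "rx": 0, "ry": 0, "rz": 0, "hand": 0.075},
    {"tx": -0.002, "ty": -0.001, "tz": -0.118, "rx": 0, "ry": 0, "rz": 0, "hand": 0.075}
  ]
}}

```text
time: 7.82
ee_pos: [0.6107, -0.2206, 0.1637]
tcp_rot: [[0.961, 0.277, 0.006], [0.277, -0.961, -0.003], [0.005, 0.004, -1.0]]
wrist_force: [0.3, -0.2, -1.1]
grip_width: 0.879
grasp_force: 0.0
```

```bash
cat > chk.py <<'E'
from workcell import bot
import cv2,numpy as np
from h import *
c=bot.camera('top');P=cloud(c);Z=P[...,2]
m=((Z>.03)&(Z<.075)).astype(np.uint8);m[:,:195]=0;m[:165]=0;m[312:]=0;m[:,450:]=0
n,l,s,ce=cv2.connectedComponentsWithStats(m)
for i in range(1,n):
    if s[i,4]>60:
        k=l==i;p=P[k];q=p[p[:,2]>np.percentile(p[:,2],70)-.003];print(ce[i].round(0),s[i,4],'mid',((q.min(0)+q.max(0))/2).round(4),'top',np.median(q[:,2]).round(4),'spread',q[:,2].std().round(4))
E
python3 chk.py; python3 go.py  .4911 .2475 .16 -5.2
```

```text
[274. 188.] 256 mid [0.6445 0.1188 0.0372] top 0.0352 spread 0.002
[227. 195.] 305 mid [0.622  0.2365 0.0558] top 0.0528 spread 0.0022
[409. 208.] 88 mid [ 0.5987 -0.2255  0.0472] top 0.0462 spread 0.0021
[223. 222.] 173 mid [0.5534 0.2423 0.0696] top 0.0667 spread 0.0023
[221. 247.] 179 mid [0.4905 0.2473 0.05  ] top 0.0486 spread 0.0019
7.88 [ 0.6096 -0.2201  0.1614] [-0.44  0.61  1.38  0.    1.15  0.85] 0.88 [-0.8 -0.5 -0.3] 0.0
t [0.4911, 0.2475, 0.16] shift [ 1.580e-02 -4.822e-01  4.000e-04] rz 2.13
```

{"op": "play_rows", "data": {
  "rows": [
    {"tx": 0.016, "ty": -0.482, "tz": 0.0, "rx": 0, "ry": 0, "rz": 2.13, "hand": 0.075},
    {"tx": 0.016, "ty": -0.482, "tz": 0.0, "rx": 0, "ry": 0, "rz": 2.13, "hand": 0.075},
    {"tx": 0.016, "ty": -0.482, "tz": 0.0, "rx": 0, "ry": 0, "rz": 2.13, "hand": 0.075},
    {"tx": 0.016, "ty": -0.482, "tz": 0.0, "rx": 0, "ry": 0, "rz": 2.13, "hand": 0.075},
    {"tx": 0.016, "ty": -0.482, "tz": 0.0, "rx": 0, "ry": 0, "rz": 2.13, "hand": 0.075},
    {"tx": 0.016, "ty": -0.482, "tz": 0.0, "rx": 0, "ry": 0, "rz": 2.13, "hand": 0.075},
    {"tx": 0.016, "ty": -0.482, "tz": 0.0, "rx": 0, "ry": 0, "rz": 2.13, "hand": 0.075},
    {"tx": 0.016, "ty": -0.482, "tz": 0.0, "rx": 0, "ry": 0, "rz": 2.13, "hand": 0.075},
    {"tx": 0.016, "ty": -0.482, "tz": 0.0, "rx": 0, "ry": 0, "rz": 2.13, "hand": 0.075},
    {"tx": 0.016, "ty": -0.482, "tz": 0.0, "rx": 0, "ry": 0, "rz": 2.13, "hand": 0.075}
  ]
}}

```text
time: 9.12
ee_pos: [0.4901, 0.2473, 0.1588]
tcp_rot: [[0.996, -0.09, -0.002], [-0.09, -0.996, -0.001], [-0.001, 0.001, -1.0]]
wrist_force: [-0.5, 0.6, 0.0]
grip_width: 0.876
grasp_force: 0.0
```

{"op": "play_rows", "data": {
  "rows": [
    {"tx": 0.0, "ty": 0.0, "tz": 0.04, "rx": 0, "ry": 0, "rz": 0, "hand": 0.075},
    {"tx": 0.0, "ty": 0.0, "tz": 0.07, "rx": 0, "ry": 0, "rz": 0, "hand": 0.075},
    {"tx": 0.0, "ty": 0.0, "tz": 0.07, "rx": 0, "ry": 0, "rz": 0, "hand": 0.075}
  ]
}}

```text
time: 9.5
ee_pos: [0.4897, 0.246, 0.0879]
tcp_rot: [[0.996, -0.092, -0.004], [-0.092, -0.996, -0.002], [-0.004, 0.002, -1.0]]
wrist_force: [0.3, 0.2, 0.8]
grip_width: 0.881
grasp_force: 0.0
```

```bash
python3 chk.py;python3 go.py  .4908 .2475 .047 -5.2
```

```text
[274. 188.] 262 mid [0.6449 0.1186 0.0384] top 0.0356 spread 0.0019
[227. 195.] 307 mid [0.6218 0.2369 0.0557] top 0.0533 spread 0.002
[406. 204.] 233 mid [ 0.6087 -0.219   0.0484] top 0.0459 spread 0.0021
[269. 246.] 85 mid [0.4948 0.1278 0.0342] top 0.0321 spread 0.0019
9.55 [0.4905 0.2465 0.0893] [ 0.36  0.59  1.69 -0.    0.86  2.02] 0.877 [ 0.8 -0.3  0.4] 0.0
t [0.4908, 0.2475, 0.047] shift [ 0.0003 -0.0011  0.0423] rz -0.009
```

{"op": "play_rows", "data": {
  "rows": [
    {"tx": 0.0, "ty": -0.001, "tz": 0.02, "rx": 0, "ry": 0, "rz": 0, "hand": 0.075},
    {"tx": 0.0, "ty": -0.001, "tz": 0.04, "rx": 0, "ry": 0, "rz": 0, "hand": 0.075},
    {"tx": 0.0, "ty": -0.001, "tz": 0.04, "rx": 0, "ry": 0, "rz": 0, "hand": 0.06},
    {"tx": 0.0, "ty": -0.001, "tz": 0.041, "rx": 0, "ry": 0, "rz": 0, "hand": 0.025},
    {"tx": 0.0, "ty": -0.001, "tz": 0.041, "rx": 0, "ry": 0, "rz": 0, "hand": 0.025},
    {"tx": 0.0, "ty": -0.001, "tz": 0.041, "rx": 0, "ry": 0, "rz": 0, "hand": 0.025},
    {"tx": 0.0, "ty": -0.001, "tz": 0.041, "rx": 0, "ry": 0, "rz": 0, "hand": 0.025},
    {"tx": 0.0, "ty": -0.001, "tz": 0.041, "rx": 0, "ry": 0, "rz": 0, "hand": 0.025},
    {"tx": 0.0, "ty": -0.001, "tz": 0.041, "rx": 0, "ry": 0, "rz": 0, "hand": 0.025}
  ],
  "force": 40
}}

```text
time: 10.68
ee_pos: [0.4915, 0.2488, 0.0502]
tcp_rot: [[0.996, -0.091, 0.002], [-0.091, -0.996, 0.001], [0.002, -0.001, -1.0]]
wrist_force: [0.5, -1.3, 7.8]
grip_width: 0.423
grasp_force: 39.0
```

```bash
python3 go.py  .5458 -.238 .16 16.1
```

```text
10.68 [0.4915 0.2488 0.0502] [ 0.36  0.66  1.72 -0.    0.77  2.02] 0.423 [ 0.5 -1.3  7.8] 39.0
t [0.5458, -0.238, 0.16] shift [ 0.0985  0.4798 -0.1099] rz -2.131
```

{"op": "play_rows", "data": {
  "rows": [
    {"tx": 0.0, "ty": 0.0, "tz": -0.06, "rx": 0, "ry": 0, "rz": 0, "hand": 0.025},
    {"tx": 0.0, "ty": 0.0, "tz": -0.11, "rx": 0, "ry": 0, "rz": 0, "hand": 0.025},
    {"tx": 0.0985, "ty": 0.48, "tz": -0.11, "rx": 0, "ry": 0, "rz": -2.13, "hand": 0.025},
    {"tx": 0.0985, "ty": 0.48, "tz": -0.11, "rx": 0, "ry": 0, "rz": -2.13, "hand": 0.025},
    {"tx": 0.0985, "ty": 0.48, "tz": -0.11, "rx": 0, "ry": 0, "rz": -2.13, "hand": 0.025},
    {"tx": 0.0985, "ty": 0.48, "tz": -0.11, "rx": 0, "ry": 0, "rz": -2.13, "hand": 0.025},
    {"tx": 0.0985, "ty": 0.48, "tz": -0.11, "rx": 0, "ry": 0, "rz": -2.13, "hand": 0.025},
    {"tx": 0.0985, "ty": 0.48, "tz": -0.11, "rx": 0, "ry": 0, "rz": -2.13, "hand": 0.025},
    {"tx": 0.0985, "ty": 0.48, "tz": -0.11, "rx": 0, "ry": 0, "rz": -2.13, "hand": 0.025},
    {"tx": 0.0985, "ty": 0.48, "tz": -0.11, "rx": 0, "ry": 0, "rz": -2.13, "hand": 0.025}
  ]
}}

```text
time: 11.92
ee_pos: [0.5446, -0.2341, 0.16]
tcp_rot: [[0.961, 0.277, 0.001], [0.277, -0.961, -0.001], [0.001, 0.001, -1.0]]
wrist_force: [0.6, -0.3, 0.2]
grip_width: 0.419
grasp_force: 40.4
```

{"op": "play_rows", "data": {
  "rows": [
    {"tx": 0.0, "ty": 0.0, "tz": 0.03, "rx": 0, "ry": 0, "rz": 0, "hand": 0.025},
    {"tx": 0.0, "ty": 0.0, "tz": 0.06, "rx": 0, "ry": 0, "rz": 0, "hand": 0.025},
    {"tx": 0.0, "ty": 0.0, "tz": 0.06, "rx": 0, "ry": 0, "rz": 0, "hand": 0.025}
  ]
}}

```text
time: 12.3
ee_pos: [0.5435, -0.2315, 0.098]
tcp_rot: [[0.961, 0.277, -0.002], [0.277, -0.961, 0.001], [-0.002, -0.002, -1.0]]
wrist_force: [-0.4, -0.4, -0.6]
grip_width: 0.42
grasp_force: 40.4
```

```bash
python3 go.py  .5458 -.238 .0455 16.1
```

```text
12.3 [ 0.5435 -0.2315  0.098 ] [-0.5   0.62  1.58 -0.    0.94  0.79] 0.42 [-0.4 -0.4 -0.6] 40.4
t [0.5458, -0.238, 0.0455] shift [0.0005 0.007  0.0525] rz -0.002
```

{"op": "play_rows", "data": {
  "rows": [
    {"tx": 0.0, "ty": 0.007, "tz": 0.01, "rx": 0, "ry": 0, "rz": 0, "hand": 0.025},
    {"tx": 0.0, "ty": 0.007, "tz": 0.03, "rx": 0, "ry": 0, "rz": 0, "hand": 0.025},
    {"tx": 0.0, "ty": 0.007, "tz": 0.048, "rx": 0, "ry": 0, "rz": 0, "hand": 0.025},
    {"tx": 0.0, "ty": 0.007, "tz": 0.053, "rx": 0, "ry": 0, "rz": 0, "hand": 0.025},
    {"tx": 0.0, "ty": 0.007, "tz": 0.053, "rx": 0, "ry": 0, "rz": 0, "hand": 0.025},
    {"tx": 0.0, "ty": 0.007, "tz": 0.053, "rx": 0, "ry": 0, "rz": 0, "hand": 0.025}
  ]
}}

```text
time: 13.05
ee_pos: [0.5468, -0.2386, 0.0462]
tcp_rot: [[0.961, 0.277, 0.001], [0.277, -0.961, -0.0], [0.001, 0.001, -1.0]]
wrist_force: [-1.2, 0.3, 0.5]
grip_width: 0.418
grasp_force: 40.5
```

```bash
python3 go.py  .5458 -.238 .0455 16.1
```

```text
13.05 [ 0.5468 -0.2386  0.0462] [-0.51  0.7   1.6   0.    0.84  0.78] 0.418 [-1.2  0.3  0.5] 40.5
t [0.5458, -0.238, 0.0455] shift [-0.0008 -0.0009  0.0007] rz 0.0
```

{"op": "play_rows", "data": {
  "rows": [
    {"tx": -0.001, "ty": 0.0, "tz": 0.001, "rx": 0, "ry": 0, "rz": 0, "hand": 0.025},
    {"tx": -0.001, "ty": 0.0, "tz": 0.001, "rx": 0, "ry": 0, "rz": 0, "hand": 0.045},
    {"tx": -0.001, "ty": 0.0, "tz": 0.001, "rx": 0, "ry": 0, "rz": 0, "hand": 0.07},
    {"tx": -0.001, "ty": 0.0, "tz": 0.001, "rx": 0, "ry": 0, "rz": 0, "hand": 0.075},
    {"tx": -0.001, "ty": 0.0, "tz": 0.001, "rx": 0, "ry": 0, "rz": 0, "hand": 0.075},
    {"tx": -0.001, "ty": 0.0, "tz": -0.02, "rx": 0, "ry": 0, "rz": 0, "hand": 0.075},
    {"tx": -0.001, "ty": 0.0, "tz": -0.07, "rx": 0, "ry": 0, "rz": 0, "hand": 0.075},
    {"tx": -0.001, "ty": 0.0, "tz": -0.115, "rx": 0, "ry": 0, "rz": 0, "hand": 0.075},
    {"tx": -0.001, "ty": 0.0, "tz": -0.115, "rx": 0, "ry": 0, "rz": 0, "hand": 0.075}
  ]
}}

```text
time: 14.18
ee_pos: [0.5471, -0.2397, 0.1642]
tcp_rot: [[0.961, 0.277, 0.005], [0.277, -0.961, -0.003], [0.004, 0.004, -1.0]]
wrist_force: [1.0, 0.0, -0.9]
grip_width: 0.875
grasp_force: 0.0
```

```bash
python3 chk.py;python3 go.py  .5535 .242 .16 -5.2
```

```text
[274. 188.] 261 mid [0.6449 0.1188 0.0381] top 0.0349 spread 0.0021
[227. 195.] 307 mid [0.6221 0.2365 0.0545] top 0.0533 spread 0.0019
[405. 204.] 174 mid [ 0.6088 -0.2128  0.0485] top 0.0462 spread 0.002
[223. 222.] 172 mid [0.5533 0.2427 0.0688] top 0.0671 spread 0.0022
[270. 246.] 73 mid [0.4974 0.1263 0.0343] top 0.0323 spread 0.0018
14.22 [ 0.5462 -0.2391  0.1622] [-0.51  0.54  1.52 -0.    1.08  0.78] 0.878 [-0.3  0.7 -0.1] 0.0
t [0.5535, 0.242, 0.16] shift [ 0.1405 -0.4603  0.0015] rz 2.13
```

{"op": "play_rows", "data": {
  "rows": [
    {"tx": 0.1405, "ty": -0.46, "tz": 0.0, "rx": 0, "ry": 0, "rz": 2.13, "hand": 0.075},
    {"tx": 0.1405, "ty": -0.46, "tz": 0.0, "rx": 0, "ry": 0, "rz": 2.13, "hand": 0.075},
    {"tx": 0.1405, "ty": -0.46, "tz": 0.0, "rx": 0, "ry": 0, "rz": 2.13, "hand": 0.075},
    {"tx": 0.1405, "ty": -0.46, "tz": 0.0, "rx": 0, "ry": 0, "rz": 2.13, "hand": 0.075},
    {"tx": 0.1405, "ty": -0.46, "tz": 0.0, "rx": 0, "ry": 0, "rz": 2.13, "hand": 0.075},
    {"tx": 0.1405, "ty": -0.46, "tz": 0.0, "rx": 0, "ry": 0, "rz": 2.13, "hand": 0.075},
    {"tx": 0.1405, "ty": -0.46, "tz": 0.0, "rx": 0, "ry": 0, "rz": 2.13, "hand": 0.075},
    {"tx": 0.1405, "ty": -0.46, "tz": 0.0, "rx": 0, "ry": 0, "rz": 2.13, "hand": 0.075},
    {"tx": 0.1405, "ty": -0.46, "tz": 0.0, "rx": 0, "ry": 0, "rz": 2.13, "hand": 0.075},
    {"tx": 0.1405, "ty": -0.46, "tz": 0.0, "rx": 0, "ry": 0, "rz": 2.13, "hand": 0.075}
  ]
}}

```text
time: 15.48
ee_pos: [0.5523, 0.2418, 0.1596]
tcp_rot: [[0.996, -0.09, -0.002], [-0.09, -0.996, -0.001], [-0.002, 0.001, -1.0]]
wrist_force: [-0.7, 0.0, -0.2]
grip_width: 0.88
grasp_force: 0.0
```

{"op": "play_rows", "data": {
  "rows": [
    {"tx": 0.0, "ty": 0.0, "tz": 0.03, "rx": 0, "ry": 0, "rz": 0, "hand": 0.075},
    {"tx": 0.0, "ty": 0.0, "tz": 0.055, "rx": 0, "ry": 0, "rz": 0, "hand": 0.075},
    {"tx": 0.0, "ty": 0.0, "tz": 0.055, "rx": 0, "ry": 0, "rz": 0, "hand": 0.075}
  ]
}}

```text
time: 15.85
ee_pos: [0.5519, 0.2404, 0.104]
tcp_rot: [[0.996, -0.092, -0.004], [-0.092, -0.996, -0.001], [-0.004, 0.002, -1.0]]
wrist_force: [0.5, 0.0, -0.9]
grip_width: 0.879
grasp_force: 0.0
```

```bash
python3 chk.py;python3 go.py  .5535 .242 .053 -5.2
```

```text
[274. 188.] 267 mid [0.6447 0.1188 0.0384] top 0.0352 spread 0.0022
[406. 204.] 232 mid [ 0.6087 -0.2192  0.0475] top 0.0454 spread 0.0021
[414. 229.] 175 mid [ 0.5457 -0.2383  0.0466] top 0.0445 spread 0.0018
[270. 246.] 93 mid [0.4962 0.1254 0.0333] top 0.0315 spread 0.0015
15.9 [0.5527 0.2409 0.1053] [ 0.31  0.63  1.54 -0.    0.97  1.98] 0.875 [ 0.3 -0.1  1.3] 0.0
t [0.5535, 0.242, 0.053] shift [ 0.0008 -0.0012  0.0523] rz -0.008
```

Both placed bungs sit centred in their pockets at the right heights. Next is the tall one.

{"op": "play_rows", "data": {
  "rows": [
    {"tx": 0.0005, "ty": -0.001, "tz": 0.025, "rx": 0, "ry": 0, "rz": 0, "hand": 0.075},
    {"tx": 0.0005, "ty": -0.001, "tz": 0.052, "rx": 0, "ry": 0, "rz": 0, "hand": 0.075},
    {"tx": 0.0005, "ty": -0.001, "tz": 0.052, "rx": 0, "ry": 0, "rz": 0, "hand": 0.055},
    {"tx": 0.0005, "ty": -0.001, "tz": 0.052, "rx": 0, "ry": 0, "rz": 0, "hand": 0.02},
    {"tx": 0.0005, "ty": -0.001, "tz": 0.052, "rx": 0, "ry": 0, "rz": 0, "hand": 0.02},
    {"tx": 0.0005, "ty": -0.001, "tz": 0.052, "rx": 0, "ry": 0, "rz": 0, "hand": 0.02},
    {"tx": 0.0005, "ty": -0.001, "tz": 0.052, "rx": 0, "ry": 0, "rz": 0, "hand": 0.02},
    {"tx": 0.0005, "ty": -0.001, "tz": 0.052, "rx": 0, "ry": 0, "rz": 0, "hand": 0.02},
    {"tx": 0.0005, "ty": -0.001, "tz": 0.052, "rx": 0, "ry": 0, "rz": 0, "hand": 0.02}
  ],
  "force": 40
}}

```text
time: 17.02
ee_pos: [0.5544, 0.243, 0.0554]
tcp_rot: [[0.996, -0.091, 0.002], [-0.091, -0.996, 0.0], [0.002, -0.001, -1.0]]
wrist_force: [-0.7, -3.2, 7.2]
grip_width: 0.397
grasp_force: 39.3
```

```bash
python3 go.py  .4824 -.2567 .17 16.1
```

```text
17.02 [0.5544 0.243  0.0554] [ 0.31  0.7   1.57 -0.    0.87  1.98] 0.397 [-0.7 -3.2  7.2] 39.3
t [0.4824, -0.2567, 0.17] shift [-0.0262  0.5042 -0.1149] rz -2.13
```

{"op": "play_rows", "data": {
  "rows": [
    {"tx": 0.0, "ty": 0.0, "tz": -0.06, "rx": 0, "ry": 0, "rz": 0, "hand": 0.02},
    {"tx": 0.0, "ty": 0.0, "tz": -0.115, "rx": 0, "ry": 0, "rz": 0, "hand": 0.02},
    {"tx": -0.026, "ty": 0.504, "tz": -0.115, "rx": 0, "ry": 0, "rz": -2.13, "hand": 0.02},
    {"tx": -0.026, "ty": 0.504, "tz": -0.115, "rx": 0, "ry": 0, "rz": -2.13, "hand": 0.02},
    {"tx": -0.026, "ty": 0.504, "tz": -0.115, "rx": 0, "ry": 0, "rz": -2.13, "hand": 0.02},
    {"tx": -0.026, "ty": 0.504, "tz": -0.115, "rx": 0, "ry": 0, "rz": -2.13, "hand": 0.02},
    {"tx": -0.026, "ty": 0.504, "tz": -0.115, "rx": 0, "ry": 0, "rz": -2.13, "hand": 0.02},
    {"tx": -0.026, "ty": 0.504, "tz": -0.115, "rx": 0, "ry": 0, "rz": -2.13, "hand": 0.02},
    {"tx": -0.026, "ty": 0.504, "tz": -0.115, "rx": 0, "ry": 0, "rz": -2.13, "hand": 0.02},
    {"tx": -0.026, "ty": 0.504, "tz": -0.115, "rx": 0, "ry": 0, "rz": -2.13, "hand": 0.02}
  ]
}}

```text
time: 18.27
ee_pos: [0.4839, -0.2432, 0.17]
tcp_rot: [[0.961, 0.277, 0.002], [0.277, -0.961, -0.001], [0.001, 0.001, -1.0]]
wrist_force: [1.8, -0.4, -0.2]
grip_width: 0.397
grasp_force: 40.1
```

{"op": "play_rows", "data": {
  "rows": [
    {"tx": 0.0, "ty": 0.0, "tz": 0.03, "rx": 0, "ry": 0, "rz": 0, "hand": 0.02},
    {"tx": 0.0, "ty": 0.0, "tz": 0.05, "rx": 0, "ry": 0, "rz": 0, "hand": 0.02},
    {"tx": 0.0, "ty": 0.0, "tz": 0.05, "rx": 0, "ry": 0, "rz": 0, "hand": 0.02}
  ]
}}

```text
time: 18.65
ee_pos: [0.4837, -0.2408, 0.1187]
tcp_rot: [[0.961, 0.277, -0.001], [0.277, -0.961, 0.001], [-0.001, -0.001, -1.0]]
wrist_force: [0.4, 0.1, 0.6]
grip_width: 0.397
grasp_force: 40.1
```

```bash
python3 go.py  .4824 -.2567 .0505 16.1
```

```text
18.65 [ 0.4837 -0.2408  0.1187] [-0.57  0.54  1.69  0.    0.91  0.72] 0.397 [0.4 0.1 0.6] 40.1
t [0.4824, -0.2567, 0.0505] shift [-0.0056  0.0149  0.0682] rz -0.002
```

{"op": "play_rows", "data": {
  "rows": [
    {"tx": -0.0065, "ty": 0.014, "tz": 0.01, "rx": 0, "ry": 0, "rz": 0, "hand": 0.02},
    {"tx": -0.0065, "ty": 0.014, "tz": 0.035, "rx": 0, "ry": 0, "rz": 0, "hand": 0.02},
    {"tx": -0.0065, "ty": 0.014, "tz": 0.058, "rx": 0, "ry": 0, "rz": 0, "hand": 0.02},
    {"tx": -0.0065, "ty": 0.014, "tz": 0.067, "rx": 0, "ry": 0, "rz": 0, "hand": 0.02},
    {"tx": -0.0065, "ty": 0.014, "tz": 0.069, "rx": 0, "ry": 0, "rz": 0, "hand": 0.02},
    {"tx": -0.0065, "ty": 0.014, "tz": 0.069, "rx": 0, "ry": 0, "rz": 0, "hand": 0.02}
  ]
}}

```text
time: 19.4
ee_pos: [0.4823, -0.2567, 0.0507]
tcp_rot: [[0.961, 0.277, 0.001], [0.277, -0.961, -0.001], [0.001, 0.001, -1.0]]
wrist_force: [0.4, 0.1, -0.1]
grip_width: 0.396
grasp_force: 40.1
```

```bash
python3 go.py  .4824 -.2567 .0505 16.1
```

```text
19.4 [ 0.4823 -0.2567  0.0507] [-0.6   0.65  1.73 -0.    0.76  0.69] 0.396 [ 0.4  0.1 -0.1] 40.1
t [0.4824, -0.2567, 0.0505] shift [0.0001 0.     0.0002] rz 0.0
```

{"op": "play_rows", "data": {
  "rows": [
    {"tx": 0.0, "ty": 0.0, "tz": 0.001, "rx": 0, "ry": 0, "rz": 0, "hand": 0.02},
    {"tx": 0.0, "ty": 0.0, "tz": 0.001, "rx": 0, "ry": 0, "rz": 0, "hand": 0.04},
    {"tx": 0.0, "ty": 0.0, "tz": 0.001, "rx": 0, "ry": 0, "rz": 0, "hand": 0.06},
    {"tx": 0.0, "ty": 0.0, "tz": 0.001, "rx": 0, "ry": 0, "rz": 0, "hand": 0.075},
    {"tx": 0.0, "ty": 0.0, "tz": 0.001, "rx": 0, "ry": 0, "rz": 0, "hand": 0.075},
    {"tx": 0.0, "ty": 0.0, "tz": -0.02, "rx": 0, "ry": 0, "rz": 0, "hand": 0.075},
    {"tx": 0.0, "ty": 0.0, "tz": -0.07, "rx": 0, "ry": 0, "rz": 0, "hand": 0.075},
    {"tx": 0.0, "ty": 0.0, "tz": -0.115, "rx": 0, "ry": 0, "rz": 0, "hand": 0.075},
    {"tx": 0.0, "ty": 0.0, "tz": -0.115, "rx": 0, "ry": 0, "rz": 0, "hand": 0.075}
  ]
}}

```text
time: 20.52
ee_pos: [0.4833, -0.2571, 0.168]
tcp_rot: [[0.961, 0.277, 0.005], [0.277, -0.961, -0.003], [0.004, 0.004, -1.0]]
wrist_force: [-1.2, -0.3, -0.6]
grip_width: 0.879
grasp_force: 0.0
```

```bash
python3 chk.py;python3 go.py  .622 .236 .17 -5.2
```

```text
[274. 188.] 258 mid [0.6448 0.1187 0.0374] top 0.0352 spread 0.002
[227. 195.] 305 mid [0.622  0.2367 0.0564] top 0.053 spread 0.0022
[406. 204.] 232 mid [ 0.6085 -0.2193  0.0482] top 0.0459 spread 0.002
[414. 229.] 174 mid [ 0.5458 -0.239   0.0454] top 0.0437 spread 0.002
[270. 247.] 64 mid [0.495  0.1267 0.0335] top 0.0318 spread 0.0016
20.57 [ 0.4824 -0.2566  0.1661] [-0.6   0.48  1.64 -0.    1.03  0.69] 0.877 [-0.4  0.4 -0.7] 0.0
t [0.622, 0.236, 0.17] shift [ 0.2707 -0.4346 -0.0043] rz 2.13
```

{"op": "play_rows", "data": {
  "rows": [
    {"tx": 0.271, "ty": -0.435, "tz": 0.0, "rx": 0, "ry": 0, "rz": 2.13, "hand": 0.08},
    {"tx": 0.271, "ty": -0.435, "tz": 0.0, "rx": 0, "ry": 0, "rz": 2.13, "hand": 0.08},
    {"tx": 0.271, "ty": -0.435, "tz": 0.0, "rx": 0, "ry": 0, "rz": 2.13, "hand": 0.08},
    {"tx": 0.271, "ty": -0.435, "tz": 0.0, "rx": 0, "ry": 0, "rz": 2.13, "hand": 0.08},
    {"tx": 0.271, "ty": -0.435, "tz": 0.0, "rx": 0, "ry": 0, "rz": 2.13, "hand": 0.08},
    {"tx": 0.271, "ty": -0.435, "tz": 0.0, "rx": 0, "ry": 0, "rz": 2.13, "hand": 0.08},
    {"tx": 0.271, "ty": -0.435, "tz": 0.0, "rx": 0, "ry": 0, "rz": 2.13, "hand": 0.08},
    {"tx": 0.271, "ty": -0.435, "tz": 0.0, "rx": 0, "ry": 0, "rz": 2.13, "hand": 0.08},
    {"tx": 0.271, "ty": -0.435, "tz": 0.0, "rx": 0, "ry": 0, "rz": 2.13, "hand": 0.08},
    {"tx": 0.271, "ty": -0.435, "tz": 0.0, "rx": 0, "ry": 0, "rz": 2.13, "hand": 0.08}
  ]
}}

```text
time: 21.82
ee_pos: [0.6211, 0.2388, 0.163]
tcp_rot: [[0.996, -0.088, -0.002], [-0.088, -0.996, -0.0], [-0.002, 0.0, -1.0]]
wrist_force: [0.3, 0.1, -0.3]
grip_width: 0.937
grasp_force: 0.0
```

{"op": "play_rows", "data": {
  "rows": [
    {"tx": 0.0, "ty": 0.0, "tz": 0.03, "rx": 0, "ry": 0, "rz": 0, "hand": 0.08},
    {"tx": 0.0, "ty": 0.0, "tz": 0.06, "rx": 0, "ry": 0, "rz": 0, "hand": 0.08},
    {"tx": 0.0, "ty": 0.0, "tz": 0.06, "rx": 0, "ry": 0, "rz": 0, "hand": 0.08}
  ]
}}

```text
time: 22.2
ee_pos: [0.6197, 0.2354, 0.1021]
tcp_rot: [[0.996, -0.091, -0.005], [-0.091, -0.996, -0.002], [-0.005, 0.002, -1.0]]
wrist_force: [0.6, -0.8, -0.3]
grip_width: 0.941
grasp_force: 0.0
```

```bash
python3 chk.py;python3 go.py  .622 .2365 .049 -5.2
```

```text
[274. 188.] 262 mid [0.6449 0.1186 0.0378] top 0.0349 spread 0.002
[406. 204.] 231 mid [ 0.6087 -0.2189  0.0479] top 0.0464 spread 0.0019
[414. 229.] 177 mid [ 0.5457 -0.2383  0.0463] top 0.0442 spread 0.0021
[270. 246.] 81 mid [0.4949 0.1256 0.0336] top 0.0321 spread 0.0015
[422. 254.] 173 mid [ 0.4834 -0.2566  0.0641] top 0.0623 spread 0.0019
22.25 [0.6208 0.2358 0.1039] [ 0.27  0.7   1.38 -0.    1.07  1.94] 0.937 [ 0.3 -0.1 -0.2] 0.0
t [0.622, 0.2365, 0.049] shift [ 0.0012 -0.0008  0.0549] rz -0.005
```

{"op": "play_rows", "data": {
  "rows": [
    {"tx": 0.0005, "ty": -0.0005, "tz": 0.03, "rx": 0, "ry": 0, "rz": 0, "hand": 0.08},
    {"tx": 0.0005, "ty": -0.0005, "tz": 0.055, "rx": 0, "ry": 0, "rz": 0, "hand": 0.08},
    {"tx": 0.0005, "ty": -0.0005, "tz": 0.055, "rx": 0, "ry": 0, "rz": 0, "hand": 0.065},
    {"tx": 0.0005, "ty": -0.0005, "tz": 0.055, "rx": 0, "ry": 0, "rz": 0, "hand": 0.035},
    {"tx": 0.0005, "ty": -0.0005, "tz": 0.055, "rx": 0, "ry": 0, "rz": 0, "hand": 0.035},
    {"tx": 0.0005, "ty": -0.0005, "tz": 0.055, "rx": 0, "ry": 0, "rz": 0, "hand": 0.035},
    {"tx": 0.0005, "ty": -0.0005, "tz": 0.055, "rx": 0, "ry": 0, "rz": 0, "hand": 0.035},
    {"tx": 0.0005, "ty": -0.0005, "tz": 0.055, "rx": 0, "ry": 0, "rz": 0, "hand": 0.035},
    {"tx": 0.0005, "ty": -0.0005, "tz": 0.055, "rx": 0, "ry": 0, "rz": 0, "hand": 0.035}
  ],
  "force": 40
}}

```text
time: 23.38
ee_pos: [0.6231, 0.2373, 0.0519]
tcp_rot: [[0.996, -0.091, 0.003], [-0.091, -0.996, 0.0], [0.002, -0.001, -1.0]]
wrist_force: [-1.6, -2.3, 4.4]
grip_width: 0.539
grasp_force: 40.5
```

```bash
python3 go.py  .4189 -.2748 .17 16.1
```

```text
23.38 [0.6231 0.2373 0.0519] [ 0.27  0.76  1.41 -0.    0.97  1.94] 0.539 [-1.6 -2.3  4.4] 40.5
t [0.4189, -0.2748, 0.17] shift [-0.1566  0.5285 -0.1188] rz -2.131
```

{"op": "play_rows", "data": {
  "rows": [
    {"tx": 0.0, "ty": 0.0, "tz": -0.06, "rx": 0, "ry": 0, "rz": 0, "hand": 0.035},
    {"tx": 0.0, "ty": 0.0, "tz": -0.119, "rx": 0, "ry": 0, "rz": 0, "hand": 0.035},
    {"tx": -0.157, "ty": 0.5285, "tz": -0.119, "rx": 0, "ry": 0, "rz": -2.13, "hand": 0.035},
    {"tx": -0.157, "ty": 0.5285, "tz": -0.119, "rx": 0, "ry": 0, "rz": -2.13, "hand": 0.035},
    {"tx": -0.157, "ty": 0.5285, "tz": -0.119, "rx": 0, "ry": 0, "rz": -2.13, "hand": 0.035},
    {"tx": -0.157, "ty": 0.5285, "tz": -0.119, "rx": 0, "ry": 0, "rz": -2.13, "hand": 0.035},
    {"tx": -0.157, "ty": 0.5285, "tz": -0.119, "rx": 0, "ry": 0, "rz": -2.13, "hand": 0.035},
    {"tx": -0.157, "ty": 0.5285, "tz": -0.119, "rx": 0, "ry": 0, "rz": -2.13, "hand": 0.035},
    {"tx": -0.157, "ty": 0.5285, "tz": -0.119, "rx": 0, "ry": 0, "rz": -2.13, "hand": 0.035},
    {"tx": -0.157, "ty": 0.5285, "tz": -0.119, "rx": 0, "ry": 0, "rz": -2.13, "hand": 0.035}
  ]
}}

```text
time: 24.62
ee_pos: [0.4378, -0.2259, 0.1704]
tcp_rot: [[0.961, 0.277, 0.002], [0.277, -0.961, -0.002], [0.002, 0.002, -1.0]]
wrist_force: [2.0, -0.5, -0.5]
grip_width: 0.533
grasp_force: 41.3
```

{"op": "play_rows", "data": {
  "rows": [
    {"tx": 0.0, "ty": 0.0, "tz": 0.0, "rx": 0, "ry": 0, "rz": 0, "hand": 0.035},
    {"tx": 0.0, "ty": 0.0, "tz": 0.0, "rx": 0, "ry": 0, "rz": 0, "hand": 0.035}
  ]
}}

```text
time: 24.88
ee_pos: [0.4385, -0.224, 0.1698]
tcp_rot: [[0.961, 0.276, 0.001], [0.276, -0.961, -0.001], [0.001, 0.001, -1.0]]
wrist_force: [0.8, 0.6, 0.0]
grip_width: 0.533
grasp_force: 41.3
```

```bash
python3 go.py  .4189 -.2748 .047 16.1
```

```text
24.88 [ 0.4385 -0.224   0.1698] [-0.59  0.41  1.76  0.    0.97  0.7 ] 0.533 [0.8 0.6 0. ] 41.3
t [0.4189, -0.2748, 0.047] shift [-0.033   0.0433  0.1228] rz -0.007
```

{"op": "play_rows", "data": {
  "rows": [
    {"tx": -0.033, "ty": 0.0425, "tz": 0.0, "rx": 0, "ry": 0, "rz": 0, "hand": 0.035},
    {"tx": -0.033, "ty": 0.0425, "tz": 0.0, "rx": 0, "ry": 0, "rz": 0, "hand": 0.035},
    {"tx": -0.033, "ty": 0.0425, "tz": 0.04, "rx": 0, "ry": 0, "rz": 0, "hand": 0.035},
    {"tx": -0.033, "ty": 0.0425, "tz": 0.08, "rx": 0, "ry": 0, "rz": 0, "hand": 0.035},
    {"tx": -0.033, "ty": 0.0425, "tz": 0.105, "rx": 0, "ry": 0, "rz": 0, "hand": 0.035},
    {"tx": -0.033, "ty": 0.0425, "tz": 0.112, "rx": 0, "ry": 0, "rz": 0, "hand": 0.035},
    {"tx": -0.033, "ty": 0.0425, "tz": 0.112, "rx": 0, "ry": 0, "rz": 0, "hand": 0.035}
  ]
}}

```text
time: 25.75
ee_pos: [0.4189, -0.2731, 0.0572]
tcp_rot: [[0.96, 0.278, 0.0], [0.278, -0.96, 0.0], [0.0, 0.0, -1.0]]
wrist_force: [0.5, 0.3, -0.4]
grip_width: 0.535
grasp_force: 41.3
```

```bash
python3 go.py  .4189 -.2748 .047 16.1
```

```text
25.75 [ 0.4189 -0.2731  0.0572] [-0.7   0.6   1.84  0.    0.7   0.59] 0.535 [ 0.5  0.3 -0.4] 41.3
t [0.4189, -0.2748, 0.047] shift [-0.0005  0.0017  0.0102] rz 0.006
```

{"op": "play_rows", "data": {
  "rows": [
    {"tx": -0.0005, "ty": 0.0015, "tz": 0.005, "rx": 0, "ry": 0, "rz": 0, "hand": 0.035},
    {"tx": -0.0005, "ty": 0.0015, "tz": 0.01, "rx": 0, "ry": 0, "rz": 0, "hand": 0.035},
    {"tx": -0.0005, "ty": 0.0015, "tz": 0.0108, "rx": 0, "ry": 0, "rz": 0, "hand": 0.035},
    {"tx": -0.0005, "ty": 0.0015, "tz": 0.0108, "rx": 0, "ry": 0, "rz": 0, "hand": 0.035}
  ]
}}

```text
time: 26.25
ee_pos: [0.4187, -0.2757, 0.0468]
tcp_rot: [[0.961, 0.277, 0.001], [0.277, -0.961, -0.001], [0.001, 0.001, -1.0]]
wrist_force: [-1.9, 0.6, 16.3]
grip_width: 0.536
grasp_force: 42.6
```

{"op": "play_rows", "data": {
  "rows": [
    {"tx": 0.0, "ty": 0.0, "tz": 0.0, "rx": 0, "ry": 0, "rz": 0, "hand": 0.05},
    {"tx": 0.0, "ty": 0.0, "tz": 0.0, "rx": 0, "ry": 0, "rz": 0, "hand": 0.065},
    {"tx": 0.0, "ty": 0.0, "tz": 0.0, "rx": 0, "ry": 0, "rz": 0, "hand": 0.08},
    {"tx": 0.0, "ty": 0.0, "tz": 0.0, "rx": 0, "ry": 0, "rz": 0, "hand": 0.08},
    {"tx": 0.0, "ty": 0.0, "tz": -0.02, "rx": 0, "ry": 0, "rz": 0, "hand": 0.08},
    {"tx": 0.0, "ty": 0.0, "tz": -0.07, "rx": 0, "ry": 0, "rz": 0, "hand": 0.08},
    {"tx": 0.0, "ty": 0.0, "tz": -0.12, "rx": 0, "ry": 0, "rz": 0, "hand": 0.08},
    {"tx": 0.0, "ty": -0.12, "tz": -0.16, "rx": 0, "ry": 0, "rz": 0, "hand": 0.08},
    {"tx": 0.05, "ty": -0.2, "tz": -0.16, "rx": 0, "ry": 0, "rz": 0, "hand": 0.08},
    {"tx": 0.05, "ty": -0.2, "tz": -0.16, "rx": 0, "ry": 0, "rz": 0, "hand": 0.08}
  ]
}}

```text
time: 27.5
ee_pos: [0.4091, -0.0932, 0.2031]
tcp_rot: [[0.961, 0.276, 0.001], [0.276, -0.961, -0.0], [0.001, 0.0, -1.0]]
wrist_force: [1.3, -0.9, 0.5]
grip_width: 0.938
grasp_force: 0.0
```

{"op": "play_rows", "data": {
  "rows": [
    {"tx": 0.0, "ty": -0.06, "tz": 0.0, "rx": 0, "ry": 0, "rz": 0, "hand": 0.08},
    {"tx": 0.0, "ty": -0.06, "tz": 0.0, "rx": 0, "ry": 0, "rz": 0, "hand": 0.08},
    {"tx": 0.0, "ty": -0.06, "tz": 0.0, "rx": 0, "ry": 0, "rz": 0, "hand": 0.08}
  ]
}}

```text
time: 27.88
ee_pos: [0.393, -0.0371, 0.2027]
tcp_rot: [[0.961, 0.278, 0.001], [0.278, -0.961, -0.0], [0.0, 0.0, -1.0]]
wrist_force: [-1.5, -0.7, -0.7]
grip_width: 0.932
grasp_force: 0.0
```

```bash
python3 chk.py
python3 - <<'E'
from workcell import bot
import cv2,numpy as np
a=bot.camera('top')['color'][165:315,190:450];b=bot.camera('side')['color'][160:235,230:400]
a=cv2.resize(a,(520,300));b=cv2.resize(b,(520,230))
cv2.imwrite('pics/end.png',np.vstack([a,b])[:,:,::-1])
E
```

```text
[274. 188.] 263 mid [0.6448 0.1187 0.0376] top 0.035 spread 0.0021
[406. 205.] 233 mid [ 0.6087 -0.2202  0.047 ] top 0.0463 spread 0.0017
[414. 229.] 177 mid [ 0.5458 -0.2387  0.0465] top 0.0437 spread 0.0019
[422. 254.] 172 mid [ 0.4833 -0.2568  0.0634] top 0.0617 spread 0.002
[428. 280.] 311 mid [ 0.4191 -0.2753  0.05  ] top 0.0476 spread 0.002
```

View pics/end.png

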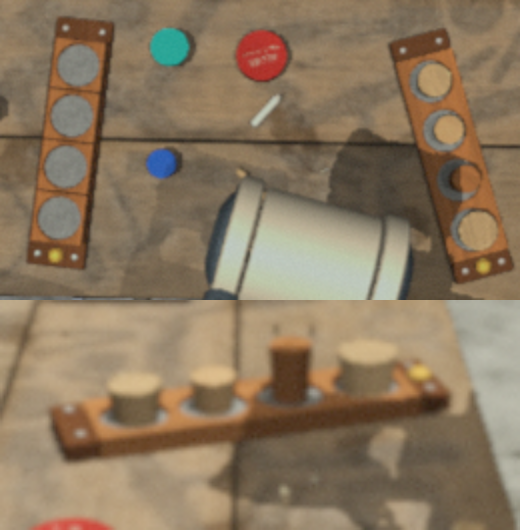

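The final picture shows the tray holding, from its stud (484,267), 50 (477,229), tall (465,178), 38 (448,131) and 44 (434,80). All stand upright at the right heights, the board is empty, and the gripper touches nothing.

```bash
python3 -c "
from workcell import bot
print(bot.finish_job())"
```

```text
the job is handed in; nothing more can be done
None
```

All four bungs are upright in the tray in reverse order (from the tray's stud: 50, tall, 38, 44) and let go of; the job was handed in at about 28 s of the 144 s allowed, with no verdict returned.

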